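Fill and close the nut magazine nest

ROBOT

A 7-joint arm with a two-finger parallel gripper is mounted at the origin on a cart in front of the work surface, level with it; the furniture and walls round the work are solid. World frame = base frame: x ahead of the robot, y to its left, z up, the work surface at z = 0. Lengths are in m, angles in rad, forces in N, time in s.
With the tool pointing down it reaches from about 0.4 to 0.85 m from the base axis. Payload 10.4 kg.
Tool frame: the origin (TCP) lies at the very end of the fingers, on their centre line; the grasp point (between the pads) lies 19 mm behind it; z points along the fingers, y is the line along which they close (so a half turn about z gives the same grasp; the last joint's range is limited). The gripper opens to 87 mm and grips with 3 to 60 N. Pads are 19 mm wide; open, the fingers measure 117 mm over their backs; the gripper's body (75 mm by 190 mm) begins 51 mm behind the grasp point.
Start: joints at [-1.373, 0.332, -0.065, 1.46, 0.022, 1.35, -0.088], TCP at [0.137, 0.61, 0.223] pointing down, gripper open.
Joint ranges: [-2.6, 2.6], [-0.5, 2.12], [-1.47, 1.34], [0.16, 2.42], [-1.27, 4.41], [0.06, 2.06], [-2.6, 2.6]. Speed limits (rad/s): [2.22, 2.22, 2.79, 2.79, 3.14, 3.14, 3.14].

INTERFACE

Orientations are given as a unit quaternion [x, y, z, w].
In Python, from bench import r gives the robot as it stands.
- The arm moves only by the shell command python3 -m crank 'ROWS' [FORCE]. ROWS is JSON, a list that holds one entry, the list of rows, each a list of 5 numbers: the shift along the tool's x, y, z in mm, then the turn about the tool's z in degrees, then the opening, from -1 (shut) to 1 (fully open). A call has 1 to 20 rows; each row is the pose to reach, as a shift and turn from the pose commanded when the call began, along the tool's axes at that moment; what a row does not reach only later rows make up. A row lasts 1/10 s, in which the tool goes at most 50 mm and 8.59 degrees, less where a joint would pass 70% of its speed; a pose out of reach is approached as far as the arm can. A call with a gripper value outside its range is refused whole. The fingers move at their own pace and stop on an object; FORCE is the grip in N (left out, the last holds). Time passes only in rows, so rows that repeat a pose let the fingers close. It gives the time, the measured TCP pose, the force, the opening and the grip force at its end, in the units of the state.
- r.read_state(): the state, without advancing time (a new reading comes with each control period).
- r.camera(name): name is "side" or "top" or "wrist"; returns a dict with "image" (420x560x3 uint8, red, green, blue), "vfov" (degrees; the focal length in pixels is half the picture's height over the tangent of half this angle, whatever the lens; pixels are square), "cx", "cy" (the principal point, pixels), "eye" and "attitude" of the camera in the world. Camera axes: x right, y down, z forward; pixel columns grow to the right and rows downward; lengths in m; the calibration is good to about 2 mm. The wrist camera is an equidistant fisheye: a pixel r from the principal point sees the ray r / f radians off the axis. A picture is of the moment at which its call begins. There is no depth.
- r.close_job(): hands the job in; it is judged then, once.
The state is a dict: "time": time; "joint_positions": joint angles; "joint_vel": joint speeds; "joint_torque": joint torques, N m; "ee_pos": TCP position; "eef_rot": TCP orientation; "ft_force": force on the tool from outside, world axes, zero at the start; "torque": the same for the moment, N m; "width": finger opening in m; "grip_force": force on a finger pad.
Only numpy, scipy, OpenCV 4.12 (cv2) and the standard library are available. Lean on these libraries where they do the work, as an engineer would, in place of code of your own. Each camera call takes 0.05 s, during which the arm holds its last target. There are 200 camera calls.

TASK

Slide the last nut magazine tube, which stands in front of the round nest, in through its open gate, closing up the five tubes inside to make room so that all six stand upright round the hub, and swing the gate fully shut. Lower the hold-down plate (it has a bail to carry it by) over the rod until it lies flat on all six tubes, and let go. The tubes are thin and open at the bottom: never lift or tip one, push them gently (stop when they resist), do not drop the plate, and leave the oil bottle, ring gauge and plug gauge where they are.

Things in the scene. Friction and masses are not known exactly. Their poses are not given: they have to be found in the camera images.
- nest: grey nest screwed to the worktop: wall 4 mm thick, 40 mm high, bent to a circle of inner radius 75 mm, open over 48 degrees either side of the nest's own -x (the gateway); no floor. Three low feet (10 mm) reach to radius 112 mm at 0 and +-74 degrees from +x. Room hub to wall is 51 mm: six tubes just fit, 60 degrees apart. Origin: worktop, centre of the hub; z up.
- rod_top (a point): top of the steel rod on the nest's axis, z = 150 mm. The rod, radius 7 mm with its last 10 mm tapered, rises from the fixed dark hub in the middle of the nest (radius 24 mm, 58 mm high).
- gateway (a point): middle of the gateway on the worktop, 50 mm from the nest's axis in the nest's -x direction; the gateway is 111 mm wide between the ends of the wall
- gate (a joint): curved gate, 40 mm high, on a vertical hinge at the gateway's +y end; 0 = shut, closing the circle; grows as it swings outward, clockwise from above (free end from the gateway's -y end through -x towards +y), to 2.5 rad. A stiff hinge (0.06 N m) holds it where it is left; no latch. Push it shut from its outer (convex) side.
- gate_hinge (a point): the gate's hinge axis, 20 mm above the worktop; in the nest's frame at (-55, 61) mm
- gate_tip (a point): free end of the gate, mid-thickness, 20 mm above the worktop, about 117 mm from the hinge axis. Close by, a tab with an upright pin (radius 5.5 mm, 38 mm high) stands 20 mm out from the gate's outer face.
- tube_1: smooth aluminium magazine tube full of flange nuts (slides at about 0.3), diameter 48 mm, 70 mm high, 0.18 to 0.35 kg, upright; origin at the centre of its underside, z up. All six are alike. Stands in the nest, on the far side of the hub from the gateway. Pushed above half its height it may tip.
- tube_2: tube as tube_1; stands in the nest on the far side of the hub, beside tube_1
- tube_3: tube as tube_1; stands in the gateway in front of the hub, in the way
- tube_4: tube as tube_1; stands in the nest on the +y side of the hub
- tube_5: tube as tube_1; stands in the nest on the -y side of the hub
- tube_6: tube as tube_1; stands on the worktop outside the nest, in front of the gateway: the one to bring in
- plate: steel hold-down plate, 0.28 to 0.46 kg: disc of radius 70 mm, 8 mm thick, centre hole of radius 9 mm, collar (radius 16 mm) up to z = 22 mm. Over it a bail: uprights at y = +-40 mm and a flat crossbar along the plate's y, 14 mm thick (x), 84 mm long, z = 92 to 110 mm. Origin: centre of the underside, z up. Starts on the worktop left of the nest; ends with its underside at z = 70 mm.
- oil_bottle: white plastic oil bottle with a red spout, 54 mm wide and 140 mm high, upright; bystander; origin at the middle of its foot
- ring_gauge: flat steel ring gauge, 45 mm across and 14 mm high; bystander; origin at the middle of its underside
- plug_gauge: double-ended plug gauge lying flat, 98 mm long along its y; bystander; origin at the middle of its underside
Not all that is in view belongs to the job. Of the things that look like the nest, the larger one is meant.

How it is judged:
By the outcome, as a careful person would: the job done as asked, in the order asked, and still so for the second after the job is handed in, with the robot touching nothing.
It also fails if it takes over 72 s, if anything falls off the work surface, if the arm or the gripper's body presses on something with over 40 N, if the wrist force passes 120 N, or if a joint passes its speed limit or range.

## Working session

There is one attempt and no reset: what is moved stays moved. The work goes in short steps, Python scripts to look and compute and a shell command to move; the robot and the scene stay as the last step left them, time stands still between calls to the robot, and variables do not carry over. Pictures are saved under pics/ and viewed, at most 10 in all, crops included, and the job is handed in when it is done.

```bash
ls; mkdir -p pics
cat > h.py <<'E'
from bench import r
import numpy as np, cv2
from scipy.spatial.transform import Rotation as R
def att(c):
    a=np.array(c["attitude"],float)
    return R.from_quat(a).as_matrix() if a.size==4 else a.reshape(3,3)
def ray(c,u,v,fish=False):
    f=c["image"].shape[0]/2/np.tan(np.radians(c["vfov"])/2)
    d=np.array([u-c["cx"],v-c["cy"]],float)
    if fish:
        n=np.hypot(*d);t=n/f
        p=np.array([*(d/max(n,1e-9)*np.sin(t)),np.cos(t)])
    else: p=np.array([*(d/f),1.])
    return att(c)@p
def at(c,u,v,z,fish=False):
    d=ray(c,u,v,fish);e=np.array(c["eye"]);return e+d*(z-e[2])/d[2]
def proj(c,P,fish=False):
    f=c["image"].shape[0]/2/np.tan(np.radians(c["vfov"])/2)
    p=att(c).T@(np.array(P,float)-np.array(c["eye"]))
    if fish:
        n=np.hypot(p[0],p[1]);t=np.arctan2(n,p[2]);return np.array([c["cx"],c["cy"]])+f*t*p[:2]/max(n,1e-9)
    return np.array([c["cx"],c["cy"]])+f*p[:2]/p[2]
def save(c,n,box=None,k=1):
    im=c["image"][:,:,::-1]
    if box: im=im[box[1]:box[3],box[0]:box[2]]
    cv2.imwrite("pics/"+n,cv2.resize(im,None,fx=k,fy=k,interpolation=cv2.INTER_CUBIC))
E
python3 - <<'E'
from h import *
import pickle
s=r.read_state();print({k:np.round(v,3) for k,v in s.items()})
c={n:r.camera(n) for n in("top","side")}
pickle.dump(c,open("c0.pkl","wb"))
for n in c: save(c[n],n+"0.png",None,1.4);print(n,c[n]["eye"],c[n]["attitude"],c[n]["vfov"],c[n]["cx"],c[n]["cy"])
E
```

```text
pics
{'time': np.float64(0.0), 'joint_positions': array([-1.373,  0.333, -0.065,  1.461,  0.022,  1.35 , -0.088]), 'joint_vel': array([-0.001, -0.001, -0.001,  0.   ,  0.001, -0.   ,  0.001]), 'joint_torque': array([-0.0000e+00, -6.2323e+01,  2.4000e-02, -3.8991e+01, -6.2000e-02,
        3.9000e-02,  0.0000e+00]), 'ee_pos': array([0.137, 0.609, 0.222]), 'eef_rot': array([ 0.11 ,  0.994, -0.001, -0.   ]), 'ft_force': array([-0.585,  0.053,  0.435]), 'torque': array([ 0.028, -0.027, -0.002]), 'grip_force': np.float64(0.0), 'width': np.float64(0.087)}
top [0.45422035 0.0053311  1.15403468] [-0.69689794  0.71645337 -0.02394042  0.02132346] 49.670145418657114 284.655981036196 217.31327905856776
side [ 0.09594249 -0.9417539   0.84978333] [ 0.8710965  -0.18364914  0.10067501 -0.44421663] 45.82806768661509 280.0824464981444 205.55784502821777
```

View pics/top0.png

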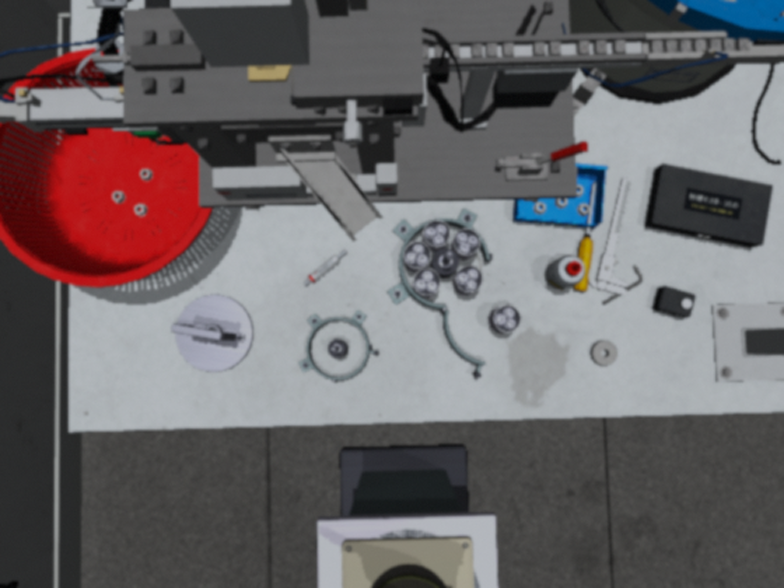

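View pics/side0.png

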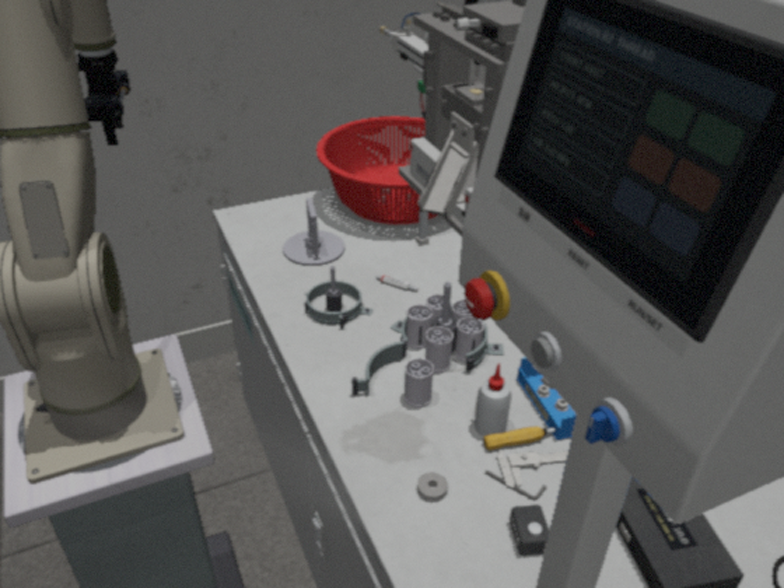

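The top view shows x up and y left. The nest candidates are the larger ring at (445,262), which has tubes and an open gate, and the smaller ring at (338,348), a decoy. I choose the larger. Tube_6 is at (505,320), the gate tip at (478,370), the plate at (213,333), the bottle at (568,270), the ring gauge at (603,352) and the plug gauge at (325,268).

Run:
```python
from h import *
import pickle
c=pickle.load(open("c0.pkl","rb"))
save(c["top"],"topcrop.png",(270,140,385,280),4.25)
save(c["top"],"platecrop.png",(110,195,200,280),6)
```

```text
(no output)
```

View pics/topcrop.png

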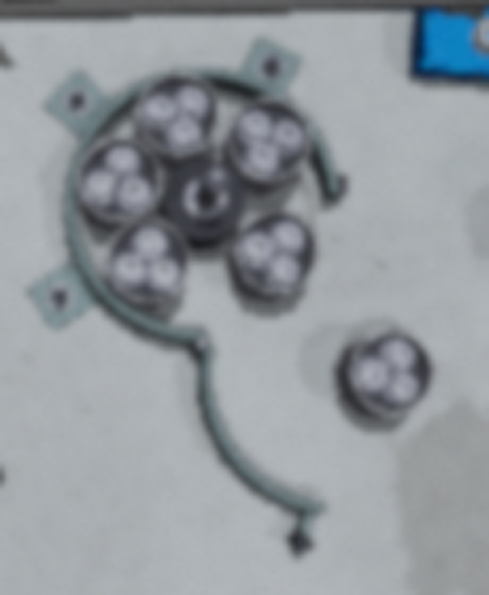

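View pics/platecrop.png

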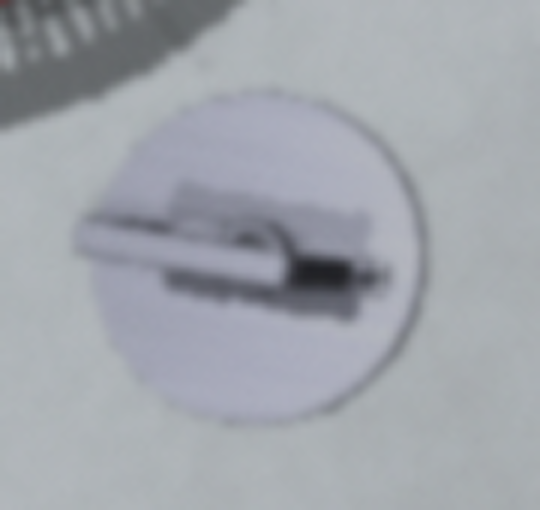

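The crop shows the nest: rod top at about (209,195), hinge (203,343), gate pin (299,542), wall end (337,187), feet (270,67), (78,101) and (60,297). Tube tops are at (174,115), (268,143), (118,185), (148,265), (271,255) and outside (386,370). In the plate crop the disc spans x 92–425 and y 92–425, with the bail bar from (78,233) to (290,268).

Run:
```python
from h import *
import pickle
C=pickle.load(open("c0.pkl","rb"))
c=C["top"]
def T(x,y,z): return at(c,270+x/4.25-.4,140+y/4.25-.4,z)*1000
P={n:T(*a) for n,a in dict(rod=(209,195,.15),t1=(174,113,.07),t2=(268,142,.07),t4a=(118,184,.07),t4b=(148,264,.07),t3=(271,255,.07),t6=(386,371,.07),hinge=(203,343,.04),tip=(317,508,.04),pin=(299,540,.038),wend=(337,185,.04),fA=(270,67,.01),f0=(78,101,.01),fB=(60,297,.01)).items()}
# nest fit: feet hole radius unknown rho, hinge (-55,61), rod
from scipy.optimize import least_squares
A=np.radians([0,74,-74])
def res(p):
    x,y,th,rho=p
    f=lambda q:np.array([x,y])+np.array([q[0]*np.cos(th)-q[1]*np.sin(th),q[0]*np.sin(th)+q[1]*np.cos(th)])
    o=[]
    for a,n in zip(A,("f0","fB","fA")): o.append(f((rho*np.cos(a),rho*np.sin(a)))-P[n][:2])
    o+= [f((-55,61))-P["hinge"][:2], f((0,0))-P["rod"][:2]]
    return np.concatenate(o)
s=least_squares(res,[P["rod"][0],P["rod"][1],.7,100]);print("nest",s.x,np.degrees(s.x[2]),s.fun.round(1))
x,y,th,_=s.x
Rm=np.array([[np.cos(th),-np.sin(th)],[np.sin(th),np.cos(th)]])
for n,p in P.items():
    q=Rm.T@(p[:2]-[x,y]);print(n,p[:2].round(1),"nest",q.round(1),"r%.1f ang%.1f"%(np.hypot(*q),np.degrees(np.arctan2(q[1],q[0]))))
def Q(x,y,z): return at(c,110+x/6-.4,195+y/6-.4,z)*1000
print("plate ctr",Q(258.5,258.5,.006),"bar",Q(78,233,.11),Q(290,268,.11), "edges",Q(92,258,.008),Q(425,258,.004),Q(258,92,.008),Q(258,425,.008))
for n,(u,v) in dict(bottle=(568,270),ring=(603,352)).items(): print(n,at(c,u/1.4,v/1.4,.0 if n=="ring" else .11)*1000)
```

```text
nest [594.83702995 -81.43375197   0.79819514  97.79808917] 45.73321252370545 [-1.7  0.7 -1.1  1.6 -1.3  0.1 -3.2  1.8  7.4 -4.2]
rod [587.5 -77.2] nest [-2.1  8.2] r8.5 ang104.6
t1 [645.4 -65.5] nest [ 46.7 -25.1] r53.1 ang-28.2
t2 [ 627.4 -118.3] nest [ -3.6 -49. ] r49.2 ang-94.2
t4a [605.8 -32.5] nest [42.7 26.3] r50.1 ang31.7
t4b [559.8 -48.1] nest [-0.6 48.3] r48.3 ang90.7
t3 [ 563.  -117.7] nest [-48.2  -2.6] r48.3 ang-177.0
t6 [ 495.7 -180.2] nest [-139.9    2.1] r139.9 ang179.2
hinge [516. -80.] nest [-54.   57.5] r78.9 ang133.2
tip [ 419.1 -142.5] nest [-166.4   83.2] r186.1 ang153.4
pin [ 401.  -131.8] nest [-171.4  103.7] r200.3 ang148.8
wend [ 605.9 -160.9] nest [-49.2 -63.4] r80.3 ang-127.8
fA [ 682.3 -127.9] nest [ 27.8 -95. ] r99.0 ang-73.7
f0 [664.8 -12.1] nest [98.5 -1.8] r98.5 ang-1.0
fB [547.4   1.9] nest [26.6 92.1] r95.9 ang73.9
plate ctr [485.41002295 334.72095862   6.        ] bar [494.25832527 373.84349932 110.        ] [478.61688029 292.87171605 110.        ] edges [487.50223704 404.02352554   8.        ] [483.73108864 265.14654707   4.        ] [555.5607313 333.7150295   8.       ] [415.70897869 334.9939795    8.        ]
bottle [ 570.0853403  -281.22998295  110.        ]
ring [ 431.16591047 -368.20688362    0.        ]
```

```bash
cat >> h.py <<'E'
from scipy.optimize import least_squares
def pose():
    s=r.read_state();M=R.from_quat(s["eef_rot"]).as_matrix();return s,np.array(s["ee_pos"])*1000,M
def rel(x,y,z,psi):  # shift/turn from the measured pose
    s,p,M=pose();now=np.degrees(np.arctan2(M[1,0],M[0,0]))
    d=(now-psi+180)%360-180
    print("shift",(M.T@(np.array([x,y,z])-p)).round(1),"turn",round(d,1),"now",p.round(1),"psi",round(now,1),"t",round(s["time"],2))
def N(q,nest):
    x,y,th=nest;th=np.radians(th)
    return np.array([x+q[0]*np.cos(th)-q[1]*np.sin(th),y+q[0]*np.sin(th)+q[1]*np.cos(th)])
def inv(p,nest):
    x,y,th=nest;th=np.radians(th);d=np.array(p[:2])-[x,y]
    return np.array([d[0]*np.cos(th)+d[1]*np.sin(th),-d[0]*np.sin(th)+d[1]*np.cos(th)])
E
python3 - <<'E'
from h import *
import pickle
C=pickle.load(open("c0.pkl","rb"));c=C["top"]
F=dict(f0=[78,101,.01],fB=[60,297,.01],fA=[270,67,.01],h=[203,343,.04],w=[337,185,.04])
W={k:at(c,270+a[0]/4.25-.4,140+a[1]/4.25-.4,a[2])[:2]*1000 for k,a in F.items()}
a=np.radians(74)
def res(p):
    n=p[:3];m=dict(f0=(p[3],0),fB=(p[3]*np.cos(a),p[3]*np.sin(a)),fA=(p[3]*np.cos(a),-p[3]*np.sin(a)),h=(-55,61),w=(-52,-58.5))
    return np.concatenate([N(m[k],n)-W[k] for k in F])
s=least_squares(res,[595,-80,45,98]);print(s.x,s.fun.round(1))
n=s.x[:3]
for k,q in dict(t2=(174,113),t5=(268,142),t1=(118,184),t4=(148,264),t3=(271,255),t6=(386,371)).items():
    v=inv(at(c,270+q[0]/4.25-.4,140+q[1]/4.25-.4,.07)*1000,n);print(k,v.round(1),np.hypot(*v).round(1),np.degrees(np.arctan2(v[1],v[0])).round(1))
for z in(.15,.058):
  P=[*N((0,0),n)/1000,z];q=proj(c,P);print(z,"top crop",(q-[270,140]+.4)*4.25,"side",proj(C["side"],P))
save(C["side"],"sidecrop.png",(250,190,390,300),5)
rel(*N((-66,-60),n),222,n[2])
E
```

```text
[597.6186609  -82.50264764  46.48507974  97.19411365] [-0.3  0.1  0.9 -0.6  1.5  0.5 -0.5 -0.4 -1.6  0.5]
t2 [ 45.3 -23. ] 50.8 -26.9
t5 [ -5.4 -46.2] 46.5 -96.7
t1 [41.9 28.5] 50.6 34.3
t4 [-1.1 51.1] 51.1 91.2
t3 [-49.4   0.8] 49.4 179.0
t6 [-141.     6.7] 141.2 177.3
0.15 top crop [218.39926723 175.50926113] side [319.96282609 201.30623391]
0.058 top crop [205.09813806 198.68311459] side [317.82602214 230.7548878 ]
shift [-618.8 -661.8    0.7] turn 120.9 now [136.8 609.5 221.8] psi 167.4 t 0.1
```

View pics/sidecrop.png

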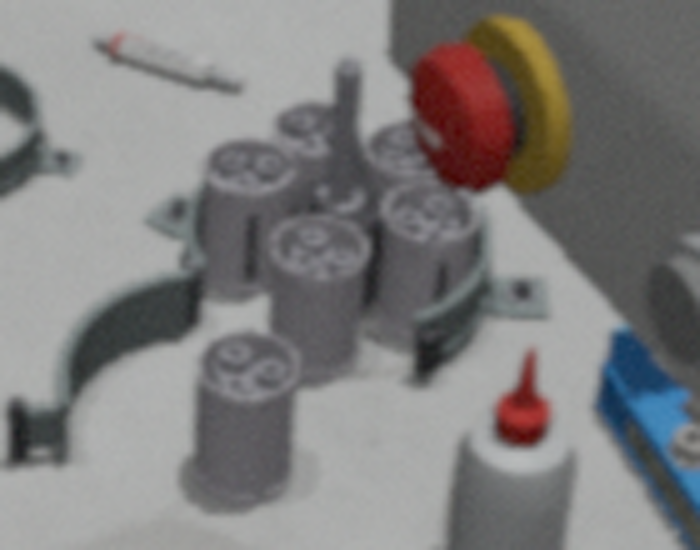

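The side crop shows the rod top at crop (348,66) and five tubes inside. One (t3) stands in the gateway at (320,240) and t6 is outside at (248,365). The nest prediction agrees, so I'm moving.

```bash
python3 -m crank '[[[-100,-105,0,21,-1],[-200,-210,0,42,-1],[-300,-320,0,62,-1],[-400,-430,0,83,-1],[-500,-535,0,104,-1],[-600,-640,0,121,-1],[-619,-662,0,121,-1],[-619,-662,0,121,-1],[-619,-662,0,121,-1],[-619,-662,0,121,-1],[-619,-662,0,121,-1],[-619,-662,0,121,-1],[-619,-662,0,121,-1],[-619,-662,0,121,-1],[-619,-662,0,121,-1],[-619,-662,0,121,-1],[-619,-662,0,121,-1],[-619,-662,0,121,-1],[-619,-662,0,121,-1],[-619,-662,0,121,-1]]]'
cat > n.py <<'E'
from h import *
import sys
n=(597.6,-82.5,46.5)
a=list(map(float,sys.argv[1:]))
rel(*N(a[:2],n),a[2],a[3] if len(a)>3 else n[2])
s,p,M=pose();print("nest xy",inv(p,n).round(1),"F",np.round(s["ft_force"],1),"Fnest",inv(np.array(s["ft_force"][:2]),(0,0,n[2])).round(1))
E
python3 n.py -68 -55 12
```

```text
time: 2.1
ee_pos: [0.5955, -0.1735, 0.2215]
eef_rot: [0.92, 0.392, -0.001, 0.0]
ft_force: [0.2, 0.5, 0.0]
width: 0.0002
grip_force: 0.0
shift [-1.000e-01 -6.000e+00  2.095e+02] turn -0.3 now [ 595.5 -173.5  221.5] psi 46.2 t 2.1
nest xy [-67.5 -61.1] F [0.2 0.5 0. ] Fnest [0.5 0.2]
```

```bash
python3 -m crank '[[[-2,-2,50,0,-1],[-2,-2,100,0,-1],[-2,-2,145,0,-1],[-2,-2,160,0,-1],[-2,-2,175,0,-1],[-2,-2,190,0,-1],[-2,-2,200,0,-1],[-2,-2,209,0,-1],[-2,-2,209,0,-1]]]'
python3 n.py -70 -40 12
```

```text
time: 3.0
ee_pos: [0.5928, -0.1716, 0.0129]
eef_rot: [0.919, 0.394, -0.0, -0.0]
ft_force: [-0.0, -0.6, 1.6]
width: 0.0003
grip_force: 0.0
shift [ -2.1 -17.8   0.9] turn -0.1 now [ 592.8 -171.6   12.9] psi 46.4 t 3.0
nest xy [-67.9 -57.8] F [-0.  -0.6  1.6] Fnest [-0.4 -0.4]
```

```bash
python3 -m crank '[[[-1,-8,0,0,-1],[-1,-15,0,0,-1],[-1,-20,0,0,-1],[-1,-24,0,0,-1],[-1,-28,0,0,-1],[-1,-32,0,0,-1],[-1,-36,0,0,-1],[-1,-39,0,0,-1],[-1,-42,0,0,-1],[-1,-42,0,0,-1]]]'
python3 - <<'E'
from h import *
import pickle
c={k:r.camera(k) for k in("wrist","side")}
pickle.dump(c,open("c1.pkl","wb"))
save(c["wrist"],"w1.png",None,1.4)
print(c["wrist"]["eye"],c["wrist"]["vfov"])
E
python3 n.py -70 -10 12
```

```text
time: 4.0
ee_pos: [0.5616, -0.143, 0.0134]
eef_rot: [0.919, 0.394, -0.0, -0.0]
ft_force: [-0.2, -0.4, -0.0]
width: 0.0005
grip_force: 0.5
[ 0.61440371 -0.08722125  0.1752576 ] 65.70646984690485
shift [-1.4 -5.8  1.4] turn -0.1 now [ 561.8 -143.2   13.4] psi 46.4 t 4.1
nest xy [-68.7 -15.8] F [-0.4 -0.1 -0.9] Fnest [-0.4  0.3]
```

View pics/w1.png

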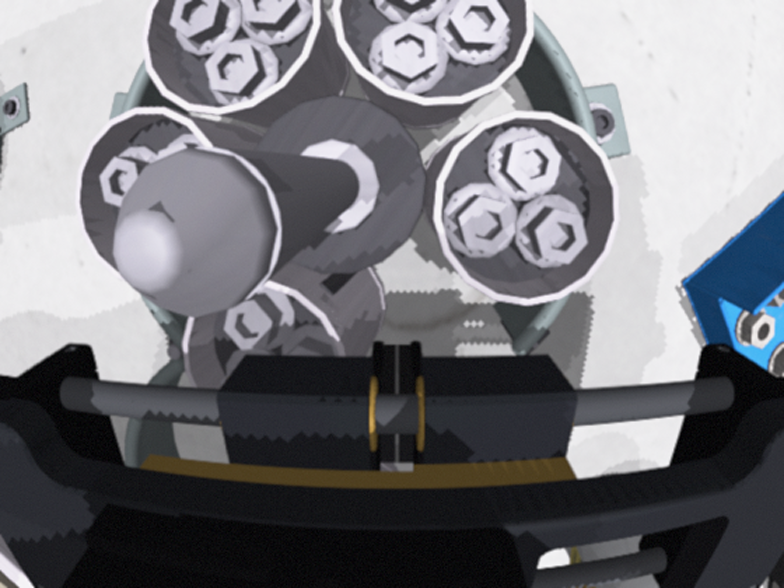

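The wrist view shows t3 at about (270,340), moved against t4's side, and t5's rim at (440–617, 112–300). The fingers at (397,410) are clear of the wall.

```bash
cat >> h.py <<'E'
def rim(c,pts,nest,z=.07,k=1.4,rad=24):
    W=np.array([at(c,u/k,v/k,z,True)[:2]*1000 for u,v in pts])
    s=least_squares(lambda p:np.hypot(*(W-p).T)-rad,W.mean(0));v=inv(s.x,nest)
    return s.x.round(1),v.round(1),np.hypot(*v).round(1),np.degrees(np.arctan2(v[1],v[0])).round(1),s.fun.round(1)
E
python3 - <<'E'
from h import *
import pickle
c=pickle.load(open("c1.pkl","rb"))["wrist"];n=(597.6,-82.5,46.5)
for k,p in dict(t5=[(437,207),(460,148),(525,114),(585,140),(616,207),(590,270),(525,300),(465,272)],t1=[(148,40),(175,92),(235,114),(290,90),(316,40)],t2=[(338,30),(365,82),(432,102),(500,80),(528,30)],t4=[(82,190),(95,140),(150,110),(205,135)],t3=[(190,325),(215,292),(257,278),(305,295),(340,345)]).items(): print(k,*rim(c,p,n))
for q in [(597.6,-82.5,150),(597.6,-82.5,140)]: print(proj(c,np.array(q)/1000,True)*1.4)
E
```

```text
t5 [ 631.3 -116.2] [ -1.2 -47.6] 47.6 -91.5 [-1.2 -1.6 -1.3 -2.  -1.3 -1.8 -1.5 -1.9]
t1 [612.7 -32. ] [47.  23.8] 52.7 26.9 [-0.3 -1.1  0.7  0.9 -1.7]
t2 [647.5 -64.6] [ 47.3 -23.8] 53.0 -26.7 [-1.4  0.7  0.1 -0.1 -0.8]
t4 [564.3 -47.9] [ 2.1 47.9] 48.0 87.4 [-1.1  0.9 -0.  -0.6]
t3 [553.5 -99.7] [-42.8  20.1] 47.3 154.8 [-1.2 -0.2  0.9  0.4 -1.4]
[156.83831829 307.89635185]
[212.97908778 271.77061681]
```

```bash
python3 -m crank '[[[0,-2,0,0,-1],[0,-4,0,0,-1],[0,-6,0,0,-1],[0,-7,0,0,-1],[0,-7,0,0,-1]]]'
python3 n.py -70 -10 12
```

```text
time: 4.6
ee_pos: [0.5567, -0.1383, 0.0135]
eef_rot: [0.919, 0.394, -0.0, -0.0]
ft_force: [0.5, -2.0, 0.7]
width: 0.0009
grip_force: 0.4
shift [-1.4  1.2  1.5] turn -0.1 now [ 556.7 -138.3   13.5] psi 46.4 t 4.6
nest xy [-68.6  -8.8] F [ 0.5 -2.   0.7] Fnest [-1.1 -1.7]
```

```bash
python3 -m crank '[[[-2,8,0,0,-1],[-3,15,-10,0,-1],[-3,15,-50,0,-1],[-3,15,-80,0,-1],[-40,5,-80,4,-0.4],[-85,-10,-80,12,-0.4],[-115,-28,-80,18,-0.4],[-115,-28,-80,18,-0.4]]]'
python3 n.py -183.8 20.7 12 28.5
```

```text
time: 5.4
ee_pos: [0.4533, -0.2052, 0.094]
eef_rot: [0.971, 0.24, -0.0, -0.001]
ft_force: [0.2, -0.5, 0.2]
width: 0.0227
grip_force: 0.0
shift [ 4.1 -1.8 82. ] turn -0.7 now [ 453.3 -205.2   94. ] psi 27.8 t 5.4
nest xy [-188.3   20.2] F [ 0.2 -0.5  0.2] Fnest [-0.2 -0.5]
```

Wrist look from here, measured in code after viewing.

```bash
python3 -m crank '[[[0,0,20,0,-0.4],[0,0,50,0,-0.4],[0,0,70,0,-0.4],[0,0,81,0,-0.4],[0,0,81,0,-0.4]]]'
python3 - <<'E'
from h import *
import pickle
c={k:r.camera(k) for k in("wrist","side")}
pickle.dump(c,open("c2.pkl","wb"))
save(c["wrist"],"w2.png",None,1.4)
E
python3 n.py -183.8 20.7 12 28.5
```

```text
time: 5.9
ee_pos: [0.457, -0.2027, 0.0119]
eef_rot: [0.97, 0.245, -0.001, -0.0]
ft_force: [0.3, 0.7, 0.8]
width: 0.0262
grip_force: 0.0
shift [-1.  -2.1  1.4] turn -0.2 now [ 457.9 -203.    13.4] psi 28.3 t 6.0
nest xy [-183.5   18.4] F [ 0.8  0.3 -0.6] Fnest [ 0.8 -0.4]
```

View pics/w2.png

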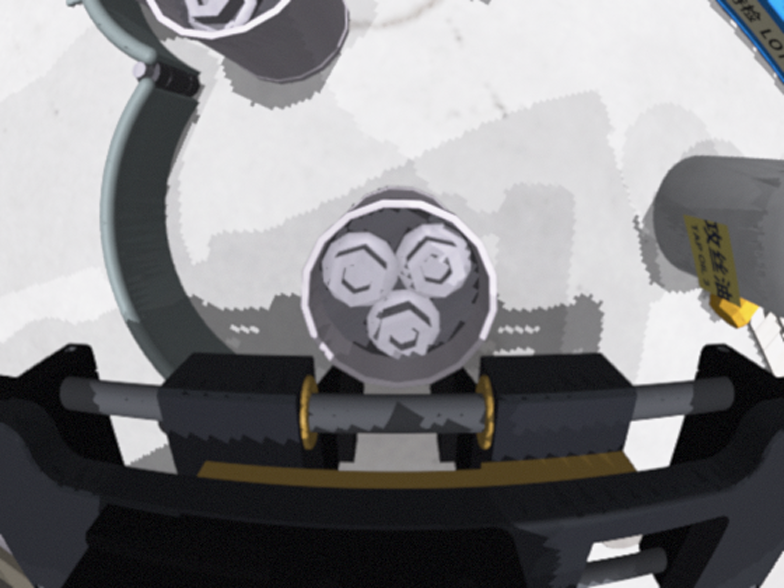

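The wrist view shows t6 centred between the fingers, rim centre about (400,292). The bottle on the right at (720,230) may come within reach of the gripper body's end, so I'm locating it precisely.

Run:
```python
from h import *
import pickle
C=pickle.load(open("c0.pkl","rb"));n=(597.6,-82.5,46.5)
t=C["top"];s=C["side"]
def tri(a,b):
    A=[];B=[]
    for c,(u,v) in((t,a),(s,b)):
        d=ray(c,u,v);d/=np.linalg.norm(d);P=np.eye(3)-np.outer(d,d);A.append(P);B.append(P@np.array(c["eye"]))
    return np.linalg.lstsq(np.vstack(A),np.concatenate(B),rcond=None)[0]*1000
p=tri((573/1.4,267/1.4),(250+531/5,190+350/5));print("spout",p,inv(p,n))
w=pickle.load(open("c2.pkl","rb"))["wrist"]
for q in((655,190),(640,250),(690,158),(655,225)): print(q,inv(at(w,q[0]/1.4,q[1]/1.4,0,True)*1000,n))
print("t6",rim(w,[(302,290),(315,245),(350,212),(400,200),(450,212),(485,245),(496,290)],n))
# predicted bottle circle outlines in side: width in side crop 455..575 at shoulder
for z in(0,.09): print(inv(at(s,250+515/5,190+450/5,z)*1000,n))
```

```text
spout [ 575.41573137 -284.88803145  133.10564737] [-162.07773384 -123.22282761]
(655, 190) [-149.00360381 -106.9246378 ]
(640, 250) [-172.30718996  -93.82354549]
(690, 158) [-139.6963588  -129.27084088]
(655, 225) [-163.72737885 -103.58738886]
t6 (array([ 496.9, -181.5]), array([-141.1,    4.9]), np.float64(141.2), np.float64(178.0), array([-0.4, -0. ,  0. , -0.1,  0.1,  0.2, -0.7]))
[ -83.6581951  -115.71712874]
[-177.38170034 -127.56464849]
```

Near side of the bottle is at nest y ≈ -97. I'll grip t6 lightly with the gripper body turned clear of the bottle, drag it to the gateway, then push from behind.

```bash
python3 -m crank '[[[-5,0,-20,0,0.2],[-5,0,-60,0,0.65],[-5,0,-85,0,0.65],[10,0,-85,-10,0.65],[30,0,-85,-25,0.65],[44,-2,-85,-45,0.65],[44,-2,-85,-63,0.65],[44,-2,-85,-63,0.65],[44,-2,-85,-63,0.65],[44,-2,-85,-63,0.65],[44,-2,-85,-63,0.65]]]'
python3 n.py -141 5 13 91.5
```

```text
time: 7.1
ee_pos: [0.4957, -0.1802, 0.0991]
eef_rot: [0.697, 0.717, 0.001, 0.001]
ft_force: [0.2, 0.4, -0.1]
width: 0.0719
grip_force: 0.0
shift [-1.1  1.  86.1] turn 0.2 now [ 495.7 -180.2   99.1] psi 91.7 t 7.1
nest xy [-141.     6.6] F [ 0.2  0.4 -0.1] Fnest [0.4 0.1]
```

```bash
python3 -m crank '[[[-1,1,30,0,0.65],[-1,1,55,0,0.65],[-1,1,75,0,0.65],[-1,1,86,0,0.65],[-1,1,86,0,0.65],[-1,1,86,0,0.3],[-1,1,86,0,0.1],[-1,1,86,0,0.0],[-1,1,86,0,0.0],[-1,1,86,0,0.0]]]' 5
python3 n.py -100 -24 13 66.5; python3 n.py -82 -27 13 56.5
```

```text
time: 8.1
ee_pos: [0.4965, -0.1808, 0.0121]
eef_rot: [0.699, 0.715, 0.0, 0.0]
ft_force: [-0.0, 0.5, 4.6]
width: 0.048
grip_force: 5.0
shift [ 8.1 49.9 -0.9] turn 24.9 now [ 496.5 -180.8   12.1] psi 91.4 t 8.1
nest xy [-140.9    5.6] F [-0.   0.5  4.6] Fnest [0.3 0.3]
shift [18.7 64.7 -0.9] turn 34.9 now [ 496.5 -180.8   12.1] psi 91.4 t 8.1
nest xy [-140.9    5.6] F [-0.   0.5  4.6] Fnest [0.3 0.3]
```

```bash
python3 -m crank '[[[1,6,0,3,0],[2,13,0,6,0],[3,20,0,10,0],[5,28,0,14,0],[6,35,0,18,0],[7,43,0,22,0],[8,50,0,25,0],[12,55,0,29,0],[16,60,0,32,0],[19,64,0,35,0],[19,64,0,35,0],[19,64,0,35,0.2],[19,64,0,35,0.22]]]'
python3 - <<'E'
from h import *
import pickle
c={k:r.camera(k) for k in("wrist","top")}
pickle.dump(c,open("c3.pkl","wb"))
save(c["wrist"],"w3.png",None,1.4)
E
python3 n.py -82 -27 13 66.5
```

```text
time: 9.4
ee_pos: [0.5592, -0.1603, 0.0113]
eef_rot: [0.881, 0.473, -0.0, -0.0]
ft_force: [-0.1, 0.6, 0.1]
width: 0.0524
grip_force: 0.0
shift [ 0.6  1.4 -1.6] turn -10.1 now [ 559.2 -160.3   11.4] psi 56.4 t 9.5
nest xy [-82.9 -25.8] F [ 1.  -0.3 -0.9] Fnest [ 0.5 -0.9]
```

View pics/w3.png

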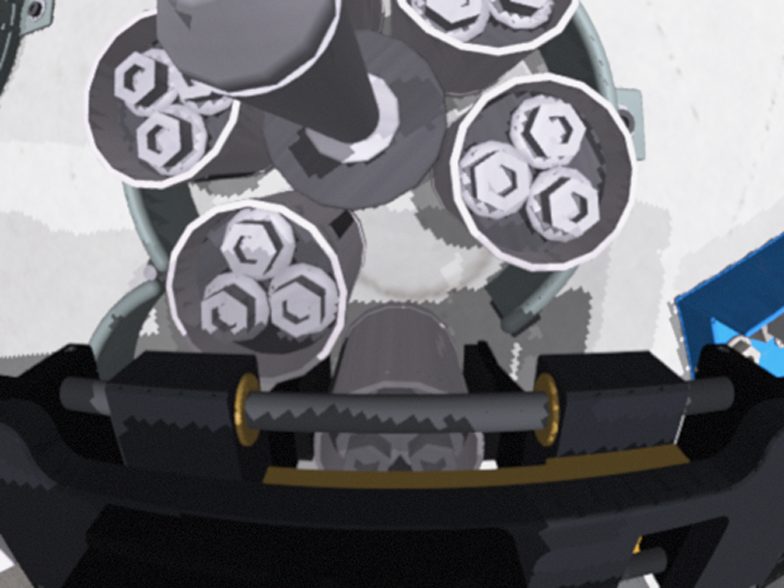

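t6 stands upright between the fingers in the gateway. t3's rim is centred at about (258,288), t5's at (543,172), and the space for t6 lies between them at (410,250).

```bash
python3 - <<'E'
from h import *
import pickle
c=pickle.load(open("c3.pkl","rb"))["wrist"];n=(597.6,-82.5,46.5)
for k,p in dict(t5=[(451,165),(475,110),(540,76),(605,100),(635,165),(610,235),(545,269),(480,238)],t3=[(169,275),(195,222),(255,202),(315,225),(345,290),(330,350)],t4=[(89,110),(105,50),(155,184),(200,172),(237,120)]).items(): print(k,*rim(c,p,n))
E
python3 n.py -82 -27 95 66.5;python3 n.py -118 -36 95 66.5
```

```text
t5 [ 631.3 -116.1] [ -1.2 -47.6] 47.6 -91.4 [-0.5 -1.4 -1.2 -0.6 -0.9 -1.8 -0.8 -1.1]
t3 [ 554.9 -102.3] [-43.8  17.3] 47.1 158.4 [-0.8 -0.3 -0.3  0.5 -0.5 -0.8]
t4 [566.6 -45.9] [ 5.2 47.7] 48.0 83.8 [-0.4 -1.  -0.   0.1 -1.5]
shift [  0.6   1.3 -83.6] turn -10.1 now [ 559.2 -160.3   11.4] psi 56.4 t 9.5
nest xy [-82.9 -25.8] F [ 1.  -0.3 -0.9] Fnest [ 0.5 -0.9]
shift [-36.4   4.  -83.6] turn -10.1 now [ 559.2 -160.3   11.4] psi 56.4 t 9.5
nest xy [-82.9 -25.8] F [ 1.  -0.3 -0.9] Fnest [ 0.5 -0.9]
```

```bash
python3 -m crank '[[[0,0,-15,0,0.22],[0,0,-50,0,0.22],[0,0,-82,0,0.22],[-20,3,-84,-5,-0.4],[-37,7,-84,-10,-0.4],[-37,7,-84,-10,-0.4],[-37,7,-84,-10,-0.4],[-37,7,-55,-10,-0.4],[-37,7,-25,-10,-0.4],[-37,7,-5,-10,-0.4],[-37,7,0,-10,-0.4],[-37,7,0,-10,-0.4]]]'
for a in "-111 -36 12 66.5" "-104.4 -30.1 12 54.5" "-94.7 -27.6 12 49.5" "-84.6 -23.4 12 41.5" "-77.2 -19.8 12 36.5" "-71.7 -17.3 12 31.5"; do python3 n.py $a; done
```

```text
time: 10.7
ee_pos: [0.5449, -0.1942, 0.0113]
eef_rot: [0.837, 0.547, -0.0, -0.0]
ft_force: [0.2, -0.2, 0.5]
width: 0.0265
grip_force: 0.0
shift [ 6.9 -0.4 -0.7] turn -0.2 now [ 544.9 -194.2   11.3] psi 66.3 t 10.7
nest xy [-117.3  -38.7] F [ 0.2 -0.2  0.5] Fnest [-0.  -0.3]
shift [15.1 -3.7 -0.7] turn 11.8 now [ 544.9 -194.2   11.3] psi 66.3 t 10.7
nest xy [-117.3  -38.7] F [ 0.2 -0.2  0.5] Fnest [-0.  -0.3]
shift [25.1 -2.7 -0.8] turn 16.8 now [ 544.9 -194.2   11.3] psi 66.3 t 10.7
nest xy [-117.3  -38.7] F [ 0.2 -0.2  0.5] Fnest [-0.  -0.3]
shift [36.  -3.3 -0.8] turn 24.8 now [ 544.9 -194.2   11.3] psi 66.3 t 10.7
nest xy [-117.3  -38.7] F [ 0.2 -0.2  0.5] Fnest [-0.  -0.3]
shift [44.2 -4.1 -0.8] turn 29.8 now [ 544.9 -194.2   11.3] psi 66.3 t 10.7
nest xy [-117.3  -38.7] F [ 0.2 -0.2  0.5] Fnest [-0.  -0.3]
shift [50.2 -4.6 -0.8] turn 34.8 now [ 544.9 -194.2   11.3] psi 66.3 t 10.7
nest xy [-117.3  -38.7] F [ 0.2 -0.2  0.5] Fnest [-0.  -0.3]
```

```bash
python3 -m crank '[[[4,0,0,0,-0.4],[7,0,0,0,-0.4],[11,-2,0,6,-0.4],[15,-3,0,11,-0.4],[20,-3,0,14,-0.4],[25,-3,0,17,-0.4],[29,-3,0,20,-0.4],[33,-3,0,23,-0.4],[36,-3,0,25,-0.4],[36,-3,0,25,-0.4]]]'
python3 n.py -77.2 -19.8 12 36.5;python3 n.py -71.7 -17.3 12 31.5
```

```text
time: 11.7
ee_pos: [0.5574, -0.1603, 0.0123]
eef_rot: [0.936, 0.353, 0.001, 0.0]
ft_force: [-0.3, 0.7, 0.8]
width: 0.0261
grip_force: 0.1
shift [ 6.5 -5.2  0.3] turn 4.9 now [ 557.4 -160.3   12.3] psi 41.4 t 11.7
nest xy [-84.1 -24.4] F [-0.3  0.7  0.8] Fnest [0.3 0.7]
shift [11.7 -8.2  0.3] turn 9.9 now [ 557.4 -160.3   12.3] psi 41.4 t 11.7
nest xy [-84.1 -24.4] F [-0.3  0.7  0.8] Fnest [0.3 0.7]
```

```bash
python3 -m crank '[[[3,-2,0,2,-0.4],[6,-5,0,5,-0.4],[9,-7,0,7,-0.4],[12,-8,0,10,-0.4],[12,-8,0,10,-0.4]]]'
python3 - <<'E'
from h import *
import pickle
c={k:r.camera(k) for k in("wrist","top")}
pickle.dump(c,open("c4.pkl","wb"))
save(c["wrist"],"w4.png",None,1.4)
E
python3 n.py -71.7 -17.3 12 31.5
```

```text
time: 12.2
ee_pos: [0.5605, -0.1473, 0.0121]
eef_rot: [0.963, 0.27, 0.0, 0.0]
ft_force: [-1.4, -1.5, 1.5]
width: 0.0262
grip_force: 1.8
shift [ 0.6 -0.6  0. ] turn -0.1 now [ 560.6 -147.3   12. ] psi 31.4 t 12.3
nest xy [-72.5 -17.8] F [-1.1 -2.9  2.7] Fnest [-2.8 -1.2]
```

View pics/w4.png

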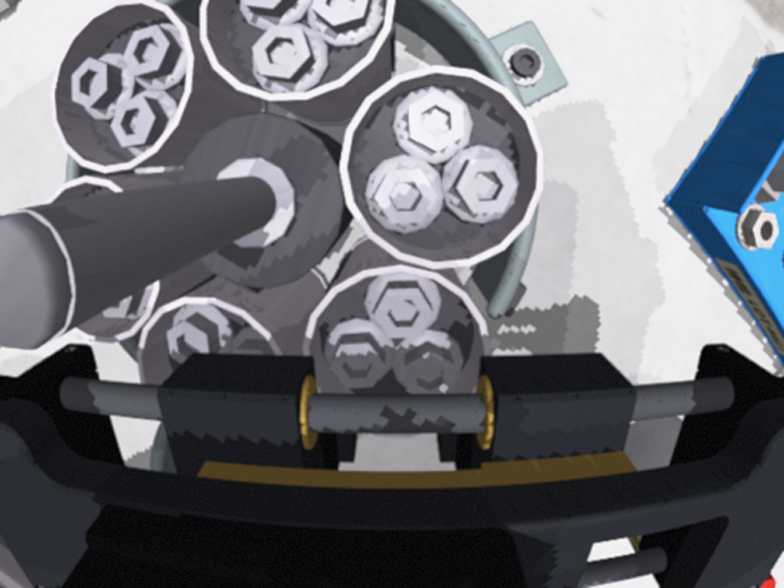

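All six are in the ring and upright. t6's rim spans about (307–487, top 267), t5's is centred (443,168), and t3's left rim is at (140,345).

Run:
```python
from h import *
import pickle
c=pickle.load(open("c4.pkl","rb"))["wrist"];n=(597.6,-82.5,46.5)
T=dict(t5=[(342,165),(370,102),(440,70),(510,100),(543,170),(515,235),(443,266),(372,235)],t6=[(307,345),(330,297),(398,267),(465,295),(487,345)],t3=[(140,345),(155,315),(200,299),(245,315),(270,345)],t1=[(56,90),(80,30),(125,4),(185,55),(165,140),(110,170)],t2=[(202,25),(230,78),(297,99),(360,75),(392,20)],t4=[(90,178),(60,185),(120,190),(157,283),(130,332)])
S={}
for k,p in T.items(): o=rim(c,p,n);print(k,*o);S[k]=o[1]
print("ctr fit",least_squares(lambda p:[np.hypot(*(S[k]-p[:2]))-49.5 for k in("t5","t6","t1","t2","t3")],[0,0]).x)
ks=["t6","t5","t2","t1","t4","t3","t6"]
print([(a,b,np.hypot(*(S[a]-S[b])).round(1)) for a,b in zip(ks,ks[1:])])
```

```text
t5 [ 631.1 -116.5] [ -1.6 -47.7] 47.7 -91.9 [-0.7 -1.3 -1.  -1.6 -0.7 -1.3 -1.3 -1.4]
t6 [ 584.9 -132.1] [-44.7 -25. ] 51.2 -150.8 [-0.9 -0.3  0.6  0.  -1.1]
t3 [551.5 -92.4] [-38.9  26.7] 47.2 145.6 [-1.   0.2  0.7  0.4 -1.2]
t1 [610.  -31.7] [45.4 25.9] 52.2 29.8 [-2.5 -1.  -1.1 -2.2 -1.3 -1.9]
t2 [648.2 -66. ] [ 46.8 -25.3] 53.2 -28.4 [-0.3 -0.4  0.2  0.4 -0.9]
t4 [563.1 -44.5] [ 3.8 51.2] 51.3 85.7 [-0.3 -0.4  0.1  0.3 -0.8]
ctr fit [ 2.0726255  -0.36297541]
[('t6', 't5', np.float64(48.7)), ('t5', 't2', np.float64(53.3)), ('t2', 't1', np.float64(51.2)), ('t1', 't4', np.float64(48.7)), ('t4', 't3', np.float64(49.2)), ('t3', 't6', np.float64(52.0))]
```

```bash
python3 -m crank '[[[1,0,0,0,-0.4],[2,0,0,0,-0.4],[3,0,0,0,-0.4],[3,0,0,0,-0.4],[-1,0,0,0,-0.4],[-3,0,-15,0,-0.4],[-3,0,-50,0,-0.8],[-3,0,-85,0,-1],[-3,0,-85,0,-1]]]'
sed -i 's/^n=.*/n=(598.5,-81.6,46.5)/' n.py
cat > gate.py <<'E'
from h import *
n=(598.5,-81.6,46.5);B=40;H=np.array([-55,61])
s,p,M=pose();psi=n[2]+B
def tool(th,gap,phi=195):
    t=np.radians(phi-th);o=np.array([np.cos(t),np.sin(t)])  # outward normal after opening
    c=79*np.array([np.cos(np.radians(phi)),np.sin(np.radians(phi))])-H
    a=np.radians(-th);c=H+np.array([c[0]*np.cos(a)-c[1]*np.sin(a),c[0]*np.sin(a)+c[1]*np.cos(a)])
    d=np.radians(180+phi-th-B);sup=9.5*abs(np.cos(d))+15*abs(np.sin(d))
    return c+o*(sup+gap)
import sys
now=np.degrees(np.arctan2(M[1,0],M[0,0]));print("turn",((now-psi+180)%360-180).round(1),p.round(1),"nest",inv(p,n).round(1))
for a in sys.argv[1:]:
    th,g=map(float,a.split(","));q=tool(th,g);w=N(q,n);print(th,g,"nest",q.round(0),"shift",(M.T@(np.array([*w,20])-p)).round(0))
E
python3 gate.py 105,15
```

```text
time: 13.2
ee_pos: [0.5604, -0.1489, 0.1017]
eef_rot: [0.963, 0.27, 0.004, 0.001]
ft_force: [-0.1, -1.0, 0.6]
width: 0.0097
grip_force: 0.0
turn -55.1 [ 560.4 -148.9  101.7] nest [-75.1 -18.7]
105.0 15.0 nest [-128.  135.] shift [ -92. -135.   81.]
```

```bash
python3 -m crank '[[[-20,-30,0,-8,-1],[-40,-60,0,-16,-1],[-65,-95,0,-25,-1],[-92,-135,0,-33,-1],[-92,-135,20,-41,-1],[-92,-135,50,-49,-1],[-92,-135,70,-55,-1],[-92,-135,81,-55,-1],[-92,-135,81,-55,-1]]]'
python3 gate.py 105,0 95,-2 85,-2 75,-2 65,-2 55,-2 45,-2 35,-2 25,-2 15,-2 8,-2 4,-2 0,-1 0,1
```

```text
time: 14.1
ee_pos: [0.4079, -0.0808, 0.0147]
eef_rot: [0.729, 0.684, -0.001, -0.001]
ft_force: [0.0, -0.3, 0.1]
width: 0.0005
grip_force: 0.0
turn -0.1 [407.9 -80.8  14.7] nest [-130.6  138.8]
105.0 0.0 nest [-128.  120.] shift [-10.  16.  -5.]
95.0 -2.0 nest [-137.  105.] shift [-27.  22.  -5.]
85.0 -2.0 nest [-143.   90.] shift [-41.  30.  -5.]
75.0 -2.0 nest [-146.   73.] shift [-54.  40.  -5.]
65.0 -2.0 nest [-146.   56.] shift [-65.  54.  -5.]
55.0 -2.0 nest [-145.   41.] shift [-74.  66.  -5.]
45.0 -2.0 nest [-141.   26.] shift [-80.  80.  -5.]
35.0 -2.0 nest [-134.   12.] shift [-84.  95.  -5.]
25.0 -2.0 nest [-124.   -1.] shift [-85. 112.  -5.]
15.0 -2.0 nest [-112.  -12.] shift [-82. 128.  -6.]
8.0 -2.0 nest [-101.  -18.] shift [-78. 139.  -6.]
4.0 -2.0 nest [-95. -21.] shift [-75. 146.  -6.]
0.0 -1.0 nest [-90. -24.] shift [-73. 151.  -6.]
0.0 1.0 nest [-92. -25.] shift [-75. 150.  -6.]
```

```bash
python3 -m crank '[[[-10,16,-4,0,-1],[-19,19,-4,0,-1],[-27,22,-4,0,-1],[-34,26,-4,0,-1],[-41,30,-4,0,-1],[-48,35,-4,0,-1],[-54,40,-4,0,-1],[-60,47,-4,0,-1],[-65,54,-4,0,-1],[-70,60,-4,0,-1],[-74,66,-4,0,-1],[-77,73,-4,0,-1],[-80,80,-4,0,-1],[-82,88,-4,0,-1],[-84,95,-4,0,-1],[-85,103,-4,0,-1],[-85,112,-4,0,-1],[-84,120,-4,0,-1],[-82,128,-4,0,-1],[-82,128,-4,0,-1]]]'
python3 - <<'E'
from h import *
import pickle
c={k:r.camera(k) for k in("wrist","top","side")}
pickle.dump(c,open("c5.pkl","wb"))
save(c["wrist"],"w5.png",None,1.4)
E
python3 gate.py 15,-2 8,-2 4,-2 0,-1 0,1
```

```text
time: 16.1
ee_pos: [0.5328, -0.1705, 0.0195]
eef_rot: [0.729, 0.685, 0.0, 0.0]
ft_force: [0.6, -0.4, 0.9]
width: 0.0004
grip_force: 0.0
turn -0.2 [ 531.3 -171.    19.5] nest [-111.1  -12.8]
15.0 -2.0 nest [-112.  -12.] shift [ 0. -1. -1.]
8.0 -2.0 nest [-101.  -18.] shift [ 4. 10. -1.]
4.0 -2.0 nest [-95. -21.] shift [ 7. 17. -1.]
0.0 -1.0 nest [-90. -24.] shift [ 9. 22. -1.]
0.0 1.0 nest [-92. -25.] shift [ 7. 21. -1.]
```

View pics/w5.png

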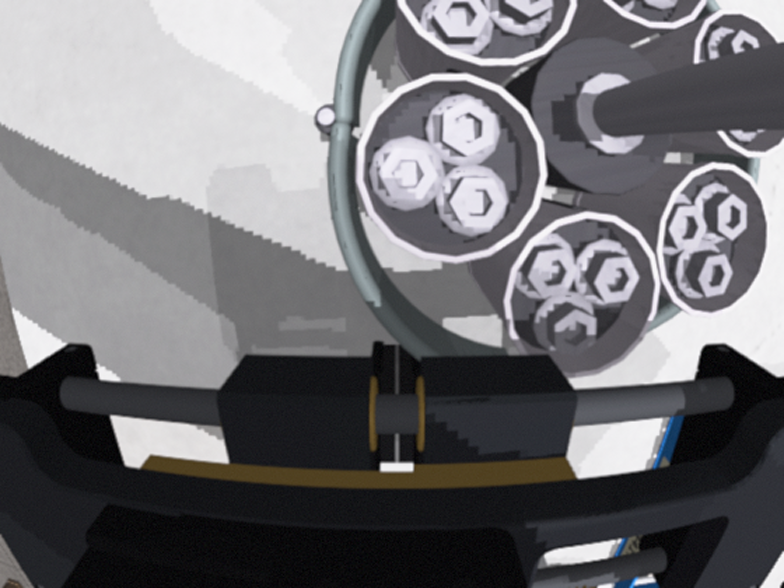

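The gate is following and nearly shut (hinge at (335,117)), and all tubes are upright. That was my tenth picture, so from here I use forces and image code only.

```bash
python3 -m crank '[[[2,5,0,0,-1],[4,10,0,0,-1],[5,14,0,0,-1],[7,17,0,0,-1],[7,17,0,0,-1]]]'
python3 gate.py 0,-1
```

```text
time: 16.75
ee_pos: [0.5495, -0.1648, 0.0195]
eef_rot: [0.729, 0.684, 0.0, 0.0]
ft_force: [-0.6, -0.0, 0.3]
width: 0.0002
grip_force: 0.0
turn -0.1 [ 549.5 -164.8   19.5] nest [-94.1 -21.7]
0.0 -1.0 nest [-90. -24.] shift [ 2.  5. -0.]
```

```bash
python3 -m crank '[[[1,2,0,0,-1],[2,4,0,0,-1],[2,4,0,0,-1]]]'
python3 gate.py 0,-1
```

```text
time: 17.05
ee_pos: [0.5533, -0.1631, 0.0195]
eef_rot: [0.729, 0.684, 0.0, -0.0]
ft_force: [0.3, -0.4, -0.4]
width: 0.0004
grip_force: 0.0
turn -0.1 [ 553.3 -163.1   19.5] nest [-90.3 -23.3]
0.0 -1.0 nest [-90. -24.] shift [-0.  1. -1.]
```

```bash
python3 -m crank '[[[0.5,1,0,0,-1],[1,2,0,0,-1],[1,2,0,0,-1]]]' | sed -n '2p;4p'; python3 -m crank '[[[0.5,1,0,0,-1],[1,2,0,0,-1],[1,2,0,0,-1]]]'| sed -n '2p;4p'; python3 gate.py 0,-1
```

```text
ee_pos: [0.555, -0.1626, 0.0195]
ft_force: [-0.9, -1.2, 0.8]
ee_pos: [0.5565, -0.1622, 0.0194]
ft_force: [-3.6, -1.8, 0.6]
turn -0.2 [ 556.5 -162.2   19.4] nest [-87.3 -25. ]
0.0 -1.0 nest [-90. -24.] shift [-1. -2. -1.]
```

```bash
python3 -m crank '[[[0.5,1,0,0,-1],[0.5,1,0,0,-1]]]' | sed -n '2p;4p'; python3 -m crank '[[[0.5,1,0,0,-1],[0.5,1,0,0,-1]]]'| sed -n '2p;4p'; python3 gate.py 0,-1
```

```text
ee_pos: [0.5569, -0.1622, 0.0192]
ft_force: [-6.0, -3.4, 1.9]
ee_pos: [0.5574, -0.1623, 0.0191]
ft_force: [-7.6, -5.6, 2.6]
turn -0.2 [ 557.4 -162.3   19.1] nest [-86.8 -25.7]
0.0 -1.0 nest [-90. -24.] shift [-1. -3. -1.]
```

```bash
python3 -m crank '[[[-1,-2,0,0,-1],[-3,-5,0,0,-1],[-6,-9,0,0,-1],[-8,-12,-15,0,-1],[-8,-12,-50,0,-1],[-8,-12,-95,0,-1],[-8,-12,-95,0,-1]]]'
python3 n.py -120 -60 115 66.5
```

```text
time: 18.75
ee_pos: [0.5495, -0.1694, 0.1209]
eef_rot: [0.73, 0.684, 0.003, 0.003]
ft_force: [0.2, -0.3, -0.2]
width: 0.0004
grip_force: 0.0
shift [-39.8  12.4   6. ] turn 19.8 now [ 549.5 -169.4  120.9] psi 86.3 t 18.75
nest xy [-97.4 -24.9] F [ 0.2 -0.3 -0.2] Fnest [-0.1 -0.4]
```

```bash
python3 -m crank '[[[-15,4,0,8,-1],[-30,9,0,16,-1],[-40,12,0,20,-1],[-40,12,0,20,-1],[-40,12,0,20,-1]]]' | head -2
python3 - <<'E'
from h import *
import pickle
C={k:r.camera(k) for k in("wrist","top","side")};pickle.dump(C,open("c6.pkl","wb"))
c=C["wrist"];n=(599,-81.2,46.5)
g=cv2.cvtColor(c["image"],cv2.COLOR_RGB2GRAY).astype(np.float32)
print(c["eye"],inv(np.array(c["eye"])*1000,n))
def px(r_,phi,z=.04):
    a=np.radians(phi);return proj(c,[*N((r_*np.cos(a),r_*np.sin(a)),n)/1000,z],True)
rr=np.arange(64,92,1.5)
print("r  ",rr)
for phi in range(180,268,4):
    row=[]
    for q in rr:
        u,v=px(q,phi);row.append(int(cv2.getRectSubPix(g,(1,1),(float(u),float(v)))[0,0]) if 0<u<559 and 0<v<419 else -1)
    print(phi,px(77,phi).round(0),row)
E
```

```text
time: 19.25
ee_pos: [0.5561, -0.2084, 0.1149]
[ 0.5865785  -0.13786448  0.27682253] [-49.65335877 -29.99502155]
r   [64.  65.5 67.  68.5 70.  71.5 73.  74.5 76.  77.5 79.  80.5 82.  83.5
 85.  86.5 88.  89.5 91. ]
180 [232. 141.] [207, 207, 206, 202, 124, 72, 122, 154, 148, 125, 184, 203, 201, 201, 212, 219, 220, 218, 209]
184 [238. 143.] [172, 202, 205, 206, 156, 75, 124, 154, 148, 123, 181, 200, 202, 214, 219, 219, 214, 202, 202]
188 [246. 145.] [202, 125, 113, 184, 169, 79, 126, 156, 147, 123, 187, 202, 213, 219, 219, 219, 205, 201, 201]
192 [253. 146.] [91, 137, 229, 165, 100, 80, 128, 155, 145, 120, 190, 201, 197, 198, 196, 197, 199, 201, 201]
196 [260. 146.] [90, 88, 92, 159, 228, 132, 110, 158, 147, 122, 195, 201, 198, 198, 195, 196, 196, 196, 197]
200 [268. 147.] [87, 86, 88, 87, 99, 213, 178, 153, 145, 130, 196, 203, 198, 197, 196, 198, 201, 201, 200]
204 [275. 146.] [146, 147, 123, 85, 88, 98, 213, 186, 135, 116, 189, 200, 199, 199, 200, 200, 199, 200, 201]
208 [282. 146.] [215, 206, 186, 151, 145, 91, 154, 225, 147, 129, 194, 201, 199, 201, 199, 198, 199, 198, 199]
212 [29
[... 835 characters left out ...]
, 237, 238, 239, 239, 239, 235, 228]
244 [341. 118.] [228, 226, 198, 142, 100, 63, 122, 168, 179, 156, 220, 239, 239, 239, 240, 241, 240, 239, 238]
248 [346. 113.] [162, 224, 160, 141, 86, 62, 115, 167, 181, 151, 207, 237, 238, 238, 237, 237, 238, 238, 234]
252 [351. 107.] [142, 131, 128, 111, 72, 63, 112, 165, 182, 152, 219, 236, 235, 235, 236, 235, 232, 229, 229]
256 [355. 102.] [124, 207, 237, 145, 58, 60, 111, 171, 196, 168, 210, 235, 229, 225, 226, 228, 228, 229, 229]
260 [359.  96.] [180, 184, 184, 142, 211, 226, 111, 166, 198, 172, 191, 226, 226, 226, 225, 225, 226, 226, 225]
264 [362.  90.] [230, 230, 201, 204, 165, 99, 226, 224, 175, 176, 189, 228, 228, 227, 227, 226, 226, 226, 227]
```

The gate and wall rims lie at identical radii right across the tip (φ=216–240°), so the gate is fully shut. On to the plate.

Run:
```python
from h import *
rel(485.5,334.5,230,79)
```

```text
shift [ 469.1 -281.2 -114.9] turn -12.5 now [ 556.2 -207.8  114.7] psi 66.5 t 19.4
```

```bash
python3 -m crank '[[[0,0,-45,0,0.2],[0,0,-90,0,0.2],[25,-15,-115,-2,0.2],[65,-39,-115,-4,0.2],[105,-63,-115,-6,0.2],[145,-87,-115,-8,0.2],[185,-111,-115,-10,0.2],[225,-135,-115,-12,0.2],[265,-159,-115,-12,0.2],[305,-183,-115,-12,0.2],[345,-207,-115,-12,0.2],[385,-231,-115,-12,0.2],[425,-255,-115,-12,0.2],[455,-273,-115,-12,0.2],[469,-281,-115,-12,0.2],[469,-281,-115,-12,0.2],[469,-281,-115,-12,0.2]]]' | head -2
python3 - <<'E'
from h import *
import pickle
c=r.camera("wrist");pickle.dump(c,open("c7.pkl","wb"))
rel(485.5,334.5,230,79)
# plate disc: circle from lilac colour
im=c["image"].astype(int)
print(c["eye"],[proj(c,np.array(q)/1000,True).round(0) for q in((485.5,334.5,8),(494,374,110),(478.6,293,110))])
u0,v0=proj(c,np.array((485.5,334.5,8))/1000,True)
g=cv2.cvtColor(c["image"],cv2.COLOR_RGB2GRAY)
# bar top: predicted strip; sample gray across bar at z=.11
for s in(-36,-24,-12,0,12,24,36):
    row=[]
    for t in range(-24,25,2):
        a=np.radians(79);p=np.array([485.5+s*np.cos(a)-t*np.sin(a),334.5+s*np.sin(a)+t*np.cos(a),110])/1000
        u,v=proj(c,p,True);row.append(int(g[int(v),int(u)]) if 0<=v<420 and 0<=u<560 else -1)
    print(s,row)
# rim of the disc: bottom at z=8, radial samples
for ph in range(0,360,30):
    row=[]
    for q in range(60,82,2):
        p=np.array([485.5+q*np.cos(np.radians(ph)),334.5+q*np.sin(np.radians(ph)),8])/1000
        u,v=proj(c,p,True);row.append(tuple(im[int(v),int(u)])[2]-im[int(v),int(u)][1] if 0<=v<420 and 0<=u<560 else -1)
    print(ph,[int(x) for x in row])
E
```

```text
time: 21.1
ee_pos: [0.4873, 0.3322, 0.2296]
shift [ 2.4 -2.7 -0.2] turn -0.8 now [487.6 331.6 229.8] psi 78.2 t 21.15
[0.50286264 0.40760643 0.39147884] [array([281., 182.]), array([281., 159.]), array([282., 247.])]
-36 [220, 222, 219, 217, 218, 218, 218, 216, 149, 111, 113, 116, 116, 115, 175, 219, 220, 218, 218, 227, 235, 236, 236, 235, 236]
-24 [214, 207, 208, 209, 210, 213, 213, 206, 115, 128, 196, 118, 121, 121, 110, 214, 233, 230, 234, 235, 233, 233, 235, 227, 164]
-12 [124, 124, 124, 123, 124, 125, 125, 121, 98, 128, 199, 118, 119, 120, 104, 123, 123, 122, 126, 127, 126, 123, 137, 157, 158]
0 [123, 121, 122, 169, 143, 123, 125, 120, 95, 111, 201, 205, 200, 138, 98, 124, 125, 122, 125, 127, 126, 124, 123, 160, 161]
12 [124, 121, 121, 122, 124, 125, 103, 89, 91, 115, 124, 190, 158, 115, 95, 111, 121, 121, 125, 126, 127, 121, 129, 160, 162]
24 [122, 121, 121, 122, 121, 102, 100, 96, 95, 160, 207, 209, 208, 193, 130, 122, 113, 114, 125, 131, 139, 121, 126, 160, 162]
36 [219, 217, 214, 219, 217, 206, 188, 183, 168, 226, 222, 222, 226, 212, 143, 125, 120, 122, 142, 214, 217, 211, 232, 239, 238]
0 [10, 11, 12, 12, 12, 14, 9, 2, 2, 2, 2]
30 [8, 8, 8, 8, 8, 5, 8, 6, 1, 1, 1]
60 [4, 4, 4, 3, 4, 5, 10, 2, 2, 3, 1]
90 [7, 10, 10, 9, 10, 11, 10, 3, 2, 3, 3]
120 [5, 5, 4, 4, 6, 10, 2, 2, 0, 1, 2]
150 [11, 12, 12, 11, 7, 3, 2, 2, 2, 3, 1]
180 [11, 11, 11, 9, 1, 2, 3, 3, 3, 3, 4]
210 [11, 10, 10, 4, 0, 2, 1, 1, 2, 2, 2]
240 [9, 8, 8, 3, 1, 2, 1, 1, 1, 0, 1]
270 [11, 15, 15, 8, 4, 2, 1, 2, 0, 2, 2]
300 [8, 7, 10, 8, 5, 1, 1, 1, 1, 2, 1]
330 [11, 11, 11, 13, 13, 7, 3, 2, 3, 3, 2]
```

```bash
cat > fit.py <<'E'
from h import *
import pickle
def edge(c,ctr,R0,z,lo,hi,fish=True,chan=None,step=3):
    g=c["image"].astype(np.float32);g=(g[:,:,2]-g[:,:,1]) if chan else cv2.cvtColor(c["image"],cv2.COLOR_RGB2GRAY).astype(np.float32)
    g=cv2.GaussianBlur(g,(3,3),0);pts=[]
    for ph in np.arange(lo,hi,step):
        a=np.radians(ph);q=np.arange(R0-7,R0+7,.25)
        uv=np.array([proj(c,[(ctr[0]+k*np.cos(a))/1000,(ctr[1]+k*np.sin(a))/1000,z],fish) for k in q])
        if (uv.min()<3) or (uv[:,0].max()>556) or (uv[:,1].max()>416): continue
        s=cv2.remap(g,uv[:,0].astype(np.float32)[None],uv[:,1].astype(np.float32)[None],cv2.INTER_LINEAR)[0]
        d=np.gradient(s)*(-1 if chan else 1);i=d.argmax()
        if d[i]>(.25 if chan else 3): pts.append((ctr[0]+q[i]*np.cos(a),ctr[1]+q[i]*np.sin(a)))
    W=np.array(pts)
    s=least_squares(lambda p:np.hypot(*(W-p).T)-R0,ctr,loss="soft_l1",f_scale=.5)
    return s.x.round(2),len(W),np.median(np.abs(s.fun)).round(2)
E
python3 - <<'E'
from fit import *
for f,lo,hi in(("c3",-180+46,-60+46),("c4",-110+46,-50+46),("c5",100+46,230+46),("c6",170+46,270+46)):
    c=pickle.load(open(f+".pkl","rb"))["wrist"];M=att(c);o=edge(c,(598.5,-81.8),79,.04,lo,hi)
    print(f,*o,"cam x dir",M[:2,0].round(2))
c=pickle.load(open("c7.pkl","rb"));print("plate",*edge(c,(487.5,337),70,.008,0,360,chan=1),att(c)[:2,0].round(2))
c=pickle.load(open("c6.pkl","rb"))["top"];print("top nest",*edge(c,(598.5,-82),79,.04,100,300,False))
c=pickle.load(open("c6.pkl","rb"))["top"];print("top plate",*edge(c,(486,335),70,.008,0,360,False,1))
E
```

```text
c3 [598.29 -82.37] 33 2.88 cam x dir [ 0.83 -0.55]
c4 [600.94 -77.1 ] 17 1.59 cam x dir [ 0.52 -0.85]
c5 [598.27 -78.93] 34 2.08 cam x dir [ 1.   -0.06]
c6 [598.85 -80.35] 33 0.48 cam x dir [ 0.92 -0.4 ]
plate [488.11 338.52] 116 0.64 [ 0.98 -0.2 ]
top nest [591.85 -80.52] 9 0.48
top plate [485.94 334.27] 104 0.75
```

```bash
python3 -m crank '[[[2,-1,40,-1,0.0],[4,-1,80,-1,-0.1],[5,-1,110,-1,-0.1],[5,-1,130,-1,-0.1],[5,-1,143,-1,-0.1],[5,-1,143,-1,-0.1],[5,-1,143,-1,-0.4],[5,-1,143,-1,-0.8],[5,-1,143,-1,-1],[5,-1,143,-1,-1],[5,-1,143,-1,-1],[5,-1,143,-1,-1]]]' 30
python3 - <<'E'
from h import *
rel(487,336.4,86,79)
E
```

```text
time: 22.35
ee_pos: [0.4873, 0.339, 0.0871]
eef_rot: [0.77, 0.638, 0.001, -0.0]
ft_force: [0.9, -0.6, 4.9]
width: 0.0133
grip_force: 29.9
shift [-2.6  0.2  1.1] turn 0.3 now [487.3 339.   87.1] psi 79.3 t 22.35
```

```bash
python3 -m crank '[[[0,0,0,0,-1],[0,0,-4,0,-1],[0,0,-12,0,-1],[0,0,-25,0,-1],[0,0,-45,0,-1],[0,0,-70,0,-1],[0,0,-100,0,-1],[0,0,-130,0,-1],[0,0,-155,0,-1],[0,0,-172,0,-1],[0,0,-180,0,-1],[0,0,-180,0,-1]]]' 45
python3 - <<'E'
from h import *
rel(600.5,-80.5,267,20)
from fit import *
c=r.camera("wrist");pickle.dump(c,open("c8.pkl","wb"))
s,p,M=pose();print(p,edge(c,p[:2],70,(p[2]-78)/1000,0,360,chan=1))
c=r.camera("top");print(edge(c,p[:2],70,(p[2]-78)/1000,0,360,False,chan=1))
E
```

```text
time: 23.55
ee_pos: [0.4872, 0.3389, 0.2677]
eef_rot: [0.77, 0.638, 0.001, -0.0]
ft_force: [0.8, 0.2, -5.2]
width: 0.0138
grip_force: 45.0
shift [-3.912e+02  1.889e+02  2.000e-01] turn 59.3 now [487.2 338.9 267.7] psi 79.3 t 23.55
[486.77615275 338.70110878 266.49598742] (array([486.89, 337.5 ]), 95, np.float64(0.79))
(array([485.46, 335.36]), 65, np.float64(1.07))
```

Run:
```python
from h import *
import pickle
for f in("c6","c5","c3"):
    c=pickle.load(open(f+".pkl","rb"))["wrist"];g=cv2.GaussianBlur(cv2.cvtColor(c["image"],cv2.COLOR_RGB2GRAY),(5,5),0)
    for y in(-.14,-.08,-.04):
        o=[]
        for x in np.arange(.66,.98,.02):
            u,v=proj(c,[x,y,0],True);o.append(int(g[int(v),int(u)]) if 0<=u<560 and 0<=v<420 else -1)
        print(f,np.round(c["eye"],3),y,o)
c=pickle.load(open("c6.pkl","rb"))["top"];g=cv2.cvtColor(c["image"],cv2.COLOR_RGB2GRAY)
for y in(-.14,-.08,-.04): print("top",y,[int(g[int(v),int(u)]) for u,v in [proj(c,[x,y,0]) for x in np.arange(.66,.84,.01)]])
```

```text
c6 [ 0.587 -0.138  0.277] -0.14 [184, 166, 240, 239, 240, 239, 239, 240, 108, 63, 157, 161, 158, 160, -1, -1]
c6 [ 0.587 -0.138  0.277] -0.08 [212, 56, 238, 238, 240, -1, -1, -1, -1, -1, -1, -1, -1, -1, -1, -1]
c6 [ 0.587 -0.138  0.277] -0.04 [-1, -1, -1, -1, -1, -1, -1, -1, -1, -1, -1, -1, -1, -1, -1, -1]
c5 [ 0.538 -0.094  0.181] -0.14 [140, 72, 187, 86, 241, -1, -1, -1, -1, -1, -1, -1, -1, -1, -1, -1]
c5 [ 0.538 -0.094  0.181] -0.08 [81, 85, 135, 93, 242, -1, -1, -1, -1, -1, -1, -1, -1, -1, -1, -1]
c5 [ 0.538 -0.094  0.181] -0.04 [89, 221, 76, 71, 68, -1, -1, -1, -1, -1, -1, -1, -1, -1, -1, -1]
c3 [ 0.602 -0.096  0.173] -0.14 [225, 83, 240, 239, 239, 239, 238, 239, -1, -1, -1, -1, -1, -1, -1, -1]
c3 [ 0.602 -0.096  0.173] -0.08 [237, 97, 193, -1, -1, -1, -1, -1, -1, -1, -1, -1, -1, -1, -1, -1]
c3 [ 0.602 -0.096  0.173] -0.04 [-1, -1, -1, -1, -1, -1, -1, -1, -1, -1, -1, -1, -1, -1, -1, -1]
top -0.14 [96, 141, 137, 139, 180, 181, 88, 103, 102, 103, 101, 103, 101, 103, 103, 100, 102, 101]
top -0.08 [144, 136, 128, 179, 183, 183, 83, 101, 102, 101, 101, 103, 102, 102, 100, 100, 101, 103]
top -0.04 [64, 148, 172, 180, 184, 181, 85, 102, 100, 101, 102, 101, 101, 102, 99, 102, 102, 101]
```

```bash
python3 -m crank '[[[-8,0,0,2,-1],[-24,0,0,5,-1],[-48,0,0,9,-1],[-75,0,0,14,-1],[-105,0,0,19,-1],[-135,-1,0,24,-1],[-165,-1,0,30,-1],[-195,0,0,36,-1],[-222,0,0,42,-1],[-248,2,0,48,-1],[-275,8,0,54,-1],[-302,16,0,60,-1],[-328,26,0,66,-1],[-353,38,0,71,-1],[-376,50,0,75,-1],[-394,60,0,78,-1],[-407,67,0,79,-1],[-413,71,0,79,-1],[-413,71,0,79,-1]]]'
python3 - <<'E'
from h import *
rel(600.6,-81.4,267,0)
E
```

```text
time: 25.55
ee_pos: [0.4801, -0.0808, 0.266]
eef_rot: [1.0, 0.003, -0.001, 0.0]
ft_force: [0.1, 0.7, -3.1]
width: 0.0133
grip_force: 45.0
shift [120.5   1.3  -1.1] turn 0.3 now [480.1 -80.8 266. ] psi 0.3 t 25.55
```

Run:
```python
from fit import *
c=r.camera("wrist");pickle.dump(c,open("c9.pkl","wb"))
s,p,M=pose();print(p,"plate",edge(c,p[:2],70,(p[2]-78)/1000,0,360,chan=1))
for z0,R0 in((.04,79),):
    for a,b in((-90,90),(-180,180)): print("nest",edge(c,(598.5,-81),R0,z0,a,b))
g=cv2.cvtColor(c["image"],cv2.COLOR_RGB2GRAY)
# rod silhouette: rows across world y at z heights, x=598.5
for z in(.145,.135,.12,.1):
    print(z,proj(c,[.5985,-.081,z],True).round(0),[int(g[int(v),int(u)]) for u,v in [proj(c,[.5985,-.081+d/1000,z],True) for d in range(-16,17,2)]],[int(g[int(v),int(u)]) for u,v in [proj(c,[.5985+d/1000,-.081,z],True) for d in range(-20,21,2)]])
```

```text
[480.00569375 -79.86831451 266.01396311] plate (array([477.89, -80.22]), 85, np.float64(0.71))
nest (array([595.35, -79.8 ]), 60, np.float64(1.85))
nest (array([597.62, -80.21]), 101, np.float64(3.51))
0.145 [285.  71.] [74, 83, 97, 97, 97, 114, 130, 128, 203, 215, 137, 128, 121, 106, 103, 101, 101] [53, 89, 124, 79, 67, 66, 85, 114, 112, 113, 203, 211, 163, 140, 83, 79, 81, 116, 213, 116, 104]
0.135 [285.  73.] [78, 97, 98, 97, 98, 109, 123, 119, 133, 139, 121, 117, 113, 98, 101, 101, 101] [53, 60, 119, 104, 67, 67, 64, 85, 112, 111, 133, 203, 211, 163, 122, 83, 79, 81, 116, 213, 152]
0.12 [285.  75.] [93, 99, 96, 95, 98, 121, 121, 116, 111, 112, 110, 113, 130, 100, 102, 102, 100] [54, 53, 89, 124, 104, 67, 67, 64, 122, 112, 111, 133, 203, 211, 163, 140, 96, 80, 80, 81, 182]
0.1 [284.  77.] [99, 96, 94, 99, 184, 191, 100, 119, 114, 115, 99, 100, 125, 202, 122, 104, 100] [89, 54, 53, 89, 124, 104, 67, 67, 64, 85, 114, 112, 113, 172, 215, 192, 147, 122, 83, 79, 80]
```

```bash
python3 -m crank '[[[8,0,0,0,-1],[24,0,0,0,-1],[48,0,0,0,-1],[75,0,0,0,-1],[98,0,0,0,-1],[113,0,0,0,-1],[121,0.5,0,0,-1],[121,0.5,0,0,-1],[121,0.5,8,0,-1],[121,0.5,17,0,-1],[121,0.5,22,0,-1],[121,0.5,22,0,-1]]]'|sed -n '2p;4p'; python3 -m crank '[[[0,0,3,0,-1],[0,0,6,0,-1],[0,0,9,0,-1],[0,0,9,0,-1]]]'|sed -n '2p;4p'
```

```text
ee_pos: [0.6006, -0.0794, 0.2436]
ft_force: [-0.5, 0.4, -3.8]
ee_pos: [0.6012, -0.0799, 0.2351]
ft_force: [-0.1, 0.0, -4.4]
```

```bash
for i in 1 2; do python3 -m crank '[[[0,0,2,0,-1],[0,0,4,0,-1],[0,0,4,0,-1]]]'|sed -n '2p;4p'; done
```

```text
ee_pos: [0.6013, -0.0799, 0.2312]
ft_force: [-0.2, -0.3, -4.3]
ee_pos: [0.6012, -0.0799, 0.2272]
ft_force: [-0.0, -1.2, -3.3]
```

```bash
for i in 1 2; do python3 -m crank '[[[0,0,2,0,-1],[0,0,4,0,-1],[0,0,4,0,-1]]]'|sed -n '2p;4p'; done;  python3 -m crank '[[[0,0,5,0,-1],[0,0,10,0,-1],[0,0,10,0,-1]]]'|sed -n '2p;4p'
```

```text
ee_pos: [0.6012, -0.0799, 0.2232]
ft_force: [-0.2, 0.7, -4.6]
ee_pos: [0.6012, -0.0799, 0.2192]
ft_force: [-0.3, 0.5, -3.9]
ee_pos: [0.6009, -0.0798, 0.2086]
ft_force: [0.1, -0.3, -4.5]
```

```bash
python3 -m crank '[[[0,0,6,0,-1],[0,0,13,0,-1],[0,0,20,0,-1],[0,0,27,0,-1],[0,0,34,0,-1],[0,0,40,0,-1],[0,0,44,0,-1],[0,0,47,0,-1],[0,0,47,0,-1]]]'|sed -n '2p;4p';  python3 -m crank '[[[0,0,1,0,-1],[0,0,2,0,-1],[0,0,2,0,-1]]]'|sed -n '2p;4p';python3 -m crank '[[[0,0,1,0,-1],[0,0,2,0,-1],[0,0,2,0,-1]]]'|sed -n '2p;4p'
```

```text
ee_pos: [0.6012, -0.0799, 0.1622]
ft_force: [-0.3, -1.2, -4.3]
ee_pos: [0.6014, -0.08, 0.1606]
ft_force: [0.1, 0.8, -3.3]
ee_pos: [0.6013, -0.0799, 0.1584]
ft_force: [0.4, -0.5, -3.2]
```

```bash
for i in 1 2 3; do python3 -m crank '[[[0,0,0.5,0,-1],[0,0,1,0,-1],[0,0,1,0,-1]]]'|sed -n '2p;4p'; done
```

```text
ee_pos: [0.6013, -0.08, 0.1575]
ft_force: [-0.6, -0.5, -4.1]
ee_pos: [0.6015, -0.08, 0.1572]
ft_force: [-3.0, 1.1, 5.4]
ee_pos: [0.6018, -0.0801, 0.1572]
ft_force: [-7.3, 2.7, 15.8]
```

Firm contact at underside z ≈ 70 mm, so the plate is seated. I'm easing off, releasing and rising.

```bash
python3 -m crank '[[[0,0,-1,0,-1],[0,0,-1.5,0,-1],[0,0,-1.5,0,-1],[0,0,-1.5,0,-0.6],[0,0,-1.5,0,-0.3],[0,0,-1.5,0,0.0],[0,0,-1.5,0,0.0],[0,0,-8,0,0.0],[0,0,-20,0,0.0],[0,0,-40,0,0.0],[0,0,-75,0,0.0],[0,0,-110,0,0.0],[0,0,-130,0,0.0],[0,0,-130,0,0.0]]]'
python3 - <<'E'
from fit import *
C={k:r.camera(k) for k in("wrist","top","side")};pickle.dump(C,open("c10.pkl","wb"))
for z in(.070,.078,.086):print(z,"wrist plate",edge(C["wrist"],(600,-80),70,z,0,360,chan=1),"top",edge(C["top"],(598,-82),70,z,0,360,False,chan=1))
rel(480,-80,290,0)
E
```

```text
time: 32.5
ee_pos: [0.6025, -0.0808, 0.2895]
eef_rot: [1.0, 0.003, 0.003, 0.0]
ft_force: [-0.2, 0.4, 0.1]
width: 0.0436
grip_force: 0.0
0.07 wrist plate (array([599.42, -79.44]), 115, np.float64(0.96)) top (array([ 633.48, -110.94]), 5, np.float64(0.59))
0.078 wrist plate (array([600.54, -79.4 ]), 115, np.float64(0.78)) top (array([ 629.44, -109.2 ]), 6, np.float64(0.12))
0.086 wrist plate (array([602.4 , -79.78]), 114, np.float64(2.11)) top (array([ 628.32, -109.31]), 6, np.float64(0.34))
shift [-121.1   -0.6   -4.7] turn 0.4 now [601.1 -79.9 285.2] psi 0.4 t 32.65
```

```bash
python3 -m crank '[[[-10,0,0,0,0],[-40,0,-10,0,0],[-80,0,-20,0,0],[-120,100,-20,0,0],[-130,200,-20,0,0],[-130,240,-20,0,0],[-130,240,-20,0,0],[-130,240,-20,0,0],[-130,240,-20,0,0],[-130,240,-20,0,0],[-130,240,-20,0,0]]]' | head -2
python3 - <<'E'
from fit import *
c=r.camera("top");s=r.camera("side");a=pickle.load(open("c0.pkl","rb"))
for n,(u,v) in dict(bottle=(568,270),ring=(603,352),plug=(325,268)).items():
    u=int(u/1.4);v=int(v/1.4);sl=np.s_[v-22:v+22,u-24:u+24]
    d=cv2.absdiff(c["image"][sl],a["top"]["image"][sl]);print(n,d.mean().round(1),int(d.max()))
print("plate top",[ (z,*edge(c,(598,-82),70,z,0,360,False,chan=1)) for z in(.07,.078,.086)])
print("nest/gate top all",edge(c,(597.6,-82.5),79,.04,46,406,False),"gate part",edge(c,(597.6,-82.5),79,.04,46+135,46+225,False))
for z in(.07,.074,.078,.082): print("side",z,edge(s,(598,-82),70,z,0,360,False,chan=1))
E
```

```text
time: 33.75
ee_pos: [0.4733, -0.3194, 0.3048]
bottle 12.6 160
ring 84.2 170
plug 7.9 11
plate top [(0.07, array([599.23, -83.18]), 91, np.float64(0.58)), (0.078, array([598.15, -81.81]), 91, np.float64(0.51)), (0.086, array([596.94, -80.8 ]), 92, np.float64(0.58))]
nest/gate top all (array([590.32, -81.75]), 11, np.float64(0.87)) gate part (array([591.34, -84.55]), 3, np.float64(0.3))
side 0.07 (array([599.66, -76.46]), 6, np.float64(0.45))
side 0.074 (array([595.69, -86.38]), 4, np.float64(0.19))
side 0.078 (array([593.25, -91.03]), 6, np.float64(0.26))
side 0.082 (array([591.69, -91.68]), 6, np.float64(0.51))
```

Run:
```python
from h import *
import pickle
b=pickle.load(open("c10.pkl","rb"));a=pickle.load(open("c0.pkl","rb"))
for k,T in (("top",dict(bottle=(568,270),ring=(603,352))),("side",dict(bottle=(493,405),ring=(432,487)))):
  for n,(u,v) in T.items():
    u=int(u/1.4);v=int(v/1.4);h=10 if n=="ring" else 16;sl=np.s_[v-h:v+h,u-h:u+h]
    d=cv2.absdiff(b[k]["image"][sl],a[k]["image"][sl]);print(k,n,d.mean().round(1),int(d.max()))
```

```text
top bottle 3.7 97
top ring 4.0 7
side bottle 5.6 20
side ring 5.8 12
```

```bash
python3 -c "
from bench import r
print(r.close_job())"
```

```text
the job is handed in; nothing more can be done
None
```

The job is handed in at about 34 s: all six tubes stand upright round the hub, the gate is fully shut, the plate lies seated on the tubes and released, and images show the oil bottle, ring gauge and plug gauge where they started.

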